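# Line up young cheeses by height on the ripening board

### The job

Line the four young cheeses up by height on the ripening board, one standing upright and centred on each dark disc: the tallest next to the steel handle, then steadily lower, down to the lowest by the plain wooden-lip end. Do not tip any cheese over on the way.

Things in the scene. Friction and masses are not known exactly. Their poses are not given: they have to be found in the camera images.
- flat_mid (a point): Centre (half-way up, on the axis) of a loose pale cheese, an upright plain cylinder 64 mm across and 30 mm high, standing on the bench; its z axis runs along the cylinder's axis, up when it stands. About 0.07 to 0.2 kg, firm. All four cheeses have the same rind, and differ only in height and width; this is the lowest.
- squat_mid (a point): Centre (half-way up, on the axis) of a loose pale cheese, an upright plain cylinder 50 mm across and 42 mm high, standing on the bench; its z axis runs along the cylinder's axis, up when it stands. About 0.07 to 0.2 kg, firm. All four cheeses have the same rind, and differ only in height and width; second lowest.
- drum_mid (a point): Centre (half-way up, on the axis) of a loose pale cheese, an upright plain cylinder 60 mm across and 55 mm high, standing on the bench; its z axis runs along the cylinder's axis, up when it stands. About 0.07 to 0.2 kg, firm. All four cheeses have the same rind, and differ only in height and width; second tallest.
- tall_mid (a point): Centre (half-way up, on the axis) of a loose pale cheese, an upright plain cylinder 46 mm across and 70 mm high, standing on the bench; its z axis runs along the cylinder's axis, up when it stands. About 0.07 to 0.2 kg, firm. All four cheeses have the same rind, and differ only in height and width; this is the tallest.
- disc1_top (a point): Centre of the upper face of one of four alike dark wooden discs, 74 mm across and 4 mm thick, fixed on the ripening board in a straight row 95 mm apart; the upper face lies 22 mm above the bench. The numbers run along the row, but either end of it may be the handle's end. The board is a fixed plank 120 x 470 mm, 18 mm thick, the row along its middle.
- disc2_top (a point): Centre of the upper face of one of four alike dark wooden discs, 74 mm across and 4 mm thick, fixed on the ripening board in a straight row 95 mm apart; the upper face lies 22 mm above the bench. The numbers run along the row, but either end of it may be the handle's end. The board is a fixed plank 120 x 470 mm, 18 mm thick, the row along its middle.
- disc3_top (a point): Centre of the upper face of one of four alike dark wooden discs, 74 mm across and 4 mm thick, fixed on the ripening board in a straight row 95 mm apart; the upper face lies 22 mm above the bench. The numbers run along the row, but either end of it may be the handle's end. The board is a fixed plank 120 x 470 mm, 18 mm thick, the row along its middle.
- disc4_top (a point): Centre of the upper face of one of four alike dark wooden discs, 74 mm across and 4 mm thick, fixed on the ripening board in a straight row 95 mm apart; the upper face lies 22 mm above the bench. The numbers run along the row, but either end of it may be the handle's end. The board is a fixed plank 120 x 470 mm, 18 mm thick, the row along its middle.
- handle_mid (a point): Middle of the top bar of the dark steel carrying handle, a fixed upright bow of 10 mm round bar, 80 mm wide across the board, its top 45 mm above the board; it stands at one end of the board, in line with the discs, 72 mm from the centre of the end disc (its top bar's centre is 40 mm above the board). Not to be moved.
- lip_mid (a point): Middle of the upper face of the low pale wooden strip (120 x 22 mm, 12 mm high) fixed across the other end of the board, the plain end, 72 mm from the centre of the end disc there.
There are look-alikes about, which are no part of the job. Leave any blue or green look-alike of the part that bears flat_mid alone. Leave any orange look-alike of the part that bears drum_mid alone.

How it is judged:
By the outcome, as a careful person would: the job done as asked, in the order asked, and still so for the second after the job is handed in, with the robot touching nothing.
It also fails if it takes over 112 s, if anything falls off the work surface, if the arm or the gripper's body presses on something with over 40 N, if the wrist force passes 120 N, or if a joint passes its speed limit or range.

### The arm

A 6-joint arm with a two-finger parallel gripper is mounted at the origin on the work surface. World frame = base frame: x ahead of the robot, y to its left, z up, the work surface at z = 0. Lengths are in m, angles in rad, forces in N, time in s.
With the tool pointing down it reaches from about 0.25 to 0.725 m from the base axis. Payload 4 kg.
Tool frame: the origin (TCP) lies on the centre line of the jaws, within the pads' length; the fingertips stand 17 mm ahead of it and the grasp point (between the pads) lies 2 mm behind it; z points along the fingers, y is the line along which they close (so a half turn about z gives the same grasp; the last joint's range is limited). The gripper opens to 85 mm and grips with 20 to 120 N. Pads are 22 mm wide; open, the fingers measure 114 mm over their backs; the gripper's body (76 mm by 85 mm) begins 54 mm behind the grasp point. The pads swing forward as they close: fully open they stand 13 mm farther back than shut.
Start: joints at [-1.301, 0.241, 0.005, 1.335, 0, 1.571], TCP at [0.133, -0.482, 0.217] pointing down, gripper open.
Joint ranges: [-2.72, 2.72], [-1.05, 1.87], [-1.09, 1.28], [-1.99, 2.15], [-1.42, 1.44], [-3.14, 3.14]. Speed limits (rad/s): [2.79, 2.79, 3.14, 3.14, 3.14, 3.14].

### API

Orientations are given as a unit quaternion [x, y, z, w].
In Python, from workcell import get_obs, imaging, order gives the robot as it stands.
- The arm moves only by the tool apply_moves, never from a script. Its argument "targets" is a list that holds one entry, the list of rows, each a list of 5 numbers: the shift along the world's x, y, z in units of 40 mm (1.0 is 40 mm), then the turn about the world's z in degrees, then the gripper command: -1 is shut, 1 is fully open, values between are in proportion. In form: [[[dx, dy, dz, turn, fingers], ...]]. A call has 1 to 8 rows; each row shifts and turns the commanded pose from where the row before left it; what a row does not reach is not made up. A row lasts 1/12 s, in which the tool goes at most 41.7 mm and 7.16 degrees, less where a joint would pass 70% of its speed; a pose out of reach is approached as far as the arm can. A call is refused whole if a number of a shift passes 1 or a number of a turn 7.16, either way. A call with a gripper value outside its range is refused whole. The fingers move at their own pace and stop on an object; the grip force is fixed at half the most. Time passes only in rows, so rows that do not move let the fingers close. It gives the time, the measured TCP pose, the force, the opening and the grip force at its end, in the units of the state.
- get_obs(): the state, without advancing time (a new reading comes with each control period).
- imaging.camera(name): name is "side" or "top"; returns (picture, depth): 384x512x3 uint8, blue, green, red; 384x512 float32, m along the optical axis (not along the pixel's ray), 0 where there is no reading.
- imaging.get_calibration(name): a dict with "camera_matrix" (3x3 intrinsics, pixels), "eye" and "rotation" of the camera in the world. Camera axes: x right, y down, z forward; pixel columns grow to the right and rows downward; lengths in m; the calibration is good to about 2 mm. A picture is of the moment at which its call begins. get_calibration takes no time and is no camera call.
- order.job_done(): hands the job in; it is judged then, once.
The state is a dict: "clock": time; "joint_pos": joint angles; "joint_vel": joint speeds; "tau": joint torques, N m; "eef_pos": TCP position; "tool_rot": TCP orientation; "ft_force": force on the tool from outside, world axes, zero at the start; "ft_torque": the same for the moment, N m; "grip_width": finger opening in m; "grasp_force": force on a finger pad.
Only numpy, scipy, OpenCV 4.12 (cv2) and the standard library are available. Lean on these libraries where they do the work, as an engineer would, in place of code of your own. Each camera call takes 0.05 s, during which the arm holds its last target. There are 200 camera calls.

## Working session

There is one attempt and no reset: what is moved stays moved. The work goes in short steps, Python scripts to look and compute and a tool call to move; the robot and the scene stay as the last step left them, time stands still between calls to the robot, and variables do not carry over. Pictures are saved under pics/ and viewed, at most 14 in all, crops included, and the job is handed in when it is done.

Besides the shell and the picture viewer there is one more tool, called after "Call:" as name(argument=value, ...), one argument or row to a line, values as JSON. apply_moves: Moves the arm, as the interface text tells. Its arguments: {"type":"object","properties":{"targets":{"type":"array","items":{"type":"array","items":{"type":"array","items":{"type":"number"}}}}},"required":["targets"]}

```bash
mkdir -p pics; cat > h.py <<'E'
import numpy as np, cv2
from workcell import get_obs, imaging, order
def pts(name):
    im,d=imaging.camera(name); c=imaging.get_calibration(name)
    K=np.array(c["camera_matrix"]);R=np.array(c["rotation"]);e=np.array(c["eye"])
    v,u=np.mgrid[:384,:512]
    P=np.stack([(u-K[0,2])/K[0,0]*d,(v-K[1,2])/K[1,1]*d,d],-1)@R.T+e
    P[d==0]=np.nan
    return im,d,P
E
python3 - <<'E'
from h import *
for n in("top","side"):
    im,d,P=pts(n); cv2.imwrite(f"pics/{n}0.png",cv2.resize(im,(768,576))); np.save(n+"P.npy",P)
    c=imaging.get_calibration(n);print(n,c)
o=get_obs();print(o["eef_pos"],o["tool_rot"],o["clock"],o["grip_width"])
E
```

```text
Traceback (most recent call last):
  File "h.py", line 7, in pts
    P=np.stack([(u-K[0,2])/K[0,0]*d,(v-K[1,2])/K[1,1]*d,d],-1)@R.T+e
      ~~~~~~~~~~~~~~~~~~~~~~~~~~~~~~~~~~~~~~~~~~~~~~~~~~~~~~~~^~~~
ValueError: matmul: Input operand 1 has a mismatch in its core dimension 0, with gufunc signature (n?,k),(k,m?)->(n?,m?) (size 4 is different from 3)
```

```bash
sed -i 's/R=np.array(c\["rotation"\])/R=Rot.from_quat(c["rotation"]).as_matrix()/; 1a from scipy.spatial.transform import Rotation as Rot' h.py
python3 - <<'E'
from h import *
for n in("top","side"):
    im,d,P=pts(n); cv2.imwrite(f"pics/{n}0.png",cv2.resize(im,(768,576))); np.save(n+"P.npy",P)
    c=imaging.get_calibration(n);print(n,c)
    print(P[::48,::64].round(3)[...,2])
o=get_obs();print(o["eef_pos"],o["tool_rot"],o["clock"],o["grip_width"])
E
```

```text
top {'camera_matrix': array([[362.05946044,   0.        , 247.50723213],
       [  0.        , 362.05946044, 191.81181024],
       [  0.        ,   0.        ,   1.        ]]), 'eye': array([0.33092098, 0.02553546, 0.84249437]), 'rotation': array([-0.70075571,  0.70752154, -0.06489384,  0.06437001])}
[[-0.753 -0.751 -0.756 -0.744 -0.743 -0.289 -0.287 -0.287]
 [ 0.007  0.001 -0.003 -0.001 -0.001 -0.001 -0.004 -0.001]
 [ 0.003  0.001 -0.002  0.     0.001 -0.001 -0.001 -0.002]
 [-0.001  0.001  0.001  0.017  0.018  0.012 -0.001  0.007]
 [-0.002 -0.002 -0.001  0.     0.002  0.001  0.001  0.001]
 [-0.    -0.002  0.031 -0.    -0.002  0.001 -0.     0.   ]
 [-0.001  0.029  0.     0.001 -0.001 -0.002 -0.001  0.001]
 [-0.001  0.001  0.     0.001 -0.001 -0.001  0.    -0.003]]
side {'camera_matrix': array([[376.25779317,   0.        , 261.6268382 ],
       [  0.        , 376.25779317, 191.89898847],
       [  0.        ,   0.        ,   1.        ]]), 'eye': array([1.26357743e-04, 5.77366278e-01, 8.03602651e-01]), 'rotation': array([-0.33073544,  0.85691351, -0.37250137,  0.13249919])}
[[ 0.238  0.179  0.106  0.011 -0.097  0.025  0.244  0.194]
 [ 0.042 -0.042 -0.15  -0.292 -0.458 -0.278  0.035  0.072]
 [-0.173 -0.292 -0.452 -0.19  -0.749  0.003 -0.376  0.532]
 [-0.412 -0.578 -0.359 -0.001  0.018 -0.001  0.001  0.466]
 [-0.682 -0.753 -0.     0.019  0.001 -0.     0.003  0.392]
 [ 0.001  0.001  0.001  0.002  0.023  0.001 -0.     0.305]
 [ 0.007 -0.     0.002  0.002 -0.001  0.001 -0.002  0.211]
 [ 0.     0.002  0.001 -0.    -0.001 -0.001  0.     0.011]]
[ 0.13312826 -0.48142904  0.216598  ] [ 9.90918176e-01  1.34463725e-01 -1.08882899e-04 -8.14400921e-04] 0.15 0.08527605629544835
```

View pics/top0.png

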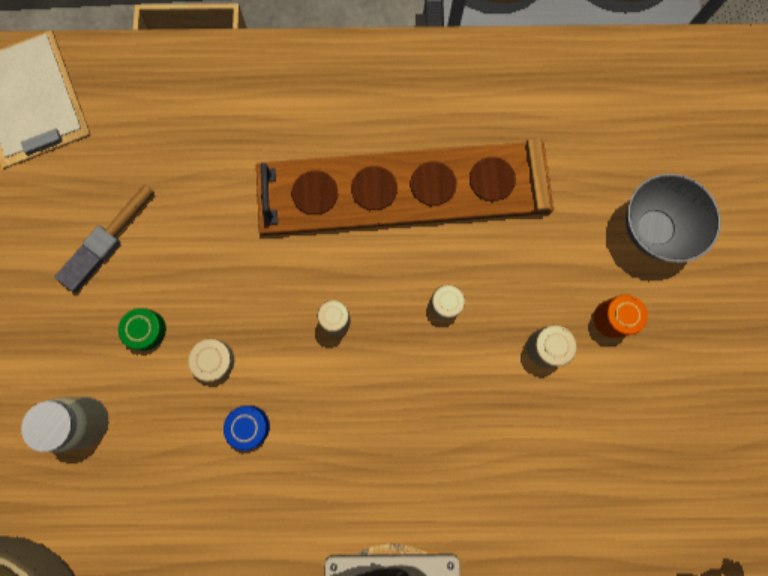

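View pics/side0.png

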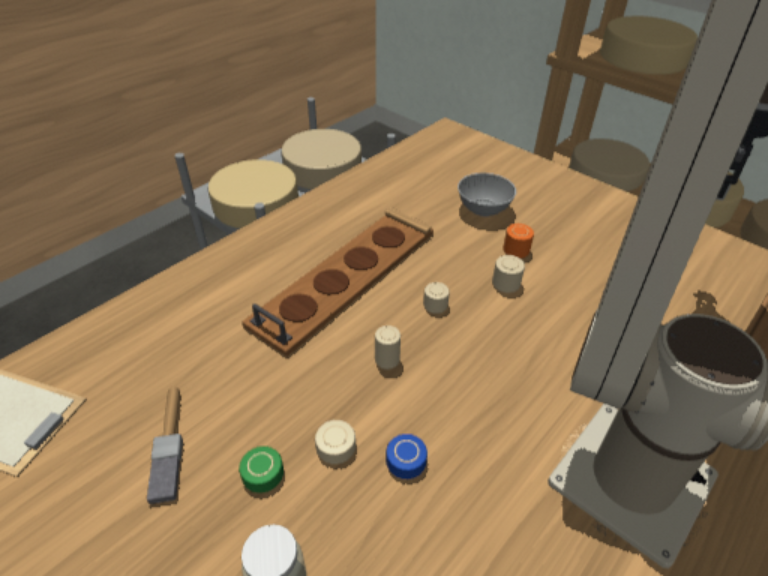

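The top view shows the board with the handle at the left (265,195) and the lip at the right (540,175). The discs are at (315,192), (374,188), (433,183) and (492,179). The cheeses are flat (210,361), tall (333,316), squat (448,301) and drum (555,346).

```bash
python3 - <<'E'
from h import *
P=np.load("topP.npy"); im=cv2.resize(cv2.imread("pics/top0.png"),(512,384)).astype(int)
for n,u,v,h,r in[("flat",210,361,.03,.032),("tall",333,316,.07,.023),("squat",448,301,.042,.025),("drum",555,346,.055,.03)]:
    u=int(u/1.5);v=int(v/1.5);Q=P[v-25:v+25,u-25:u+25].reshape(-1,3)
    Q=Q[abs(Q[:,2]-h)<.008][:,:2].astype(np.float32)
    c,rr=cv2.minEnclosingCircle(Q); print(n,Q.mean(0).round(4),np.round(c,4),round(rr,4),r)
D=[]
for u,v in[(315,192),(374,188),(433,183),(492,179)]:
    u=int(u/1.5);v=int(v/1.5);s=np.s_[v-19:v+19,u-19:u+19]
    m=(im[s][...,2]<100);Q=P[s][m];Q=Q[abs(Q[:,2]-.02)<.008]
    D.append(Q.mean(0));print("disc",Q.mean(0).round(4),m.sum(),np.ptp(Q,0).round(3))
D=np.array(D);print(np.linalg.norm(np.diff(D[:,:2],axis=0),axis=1)); d=D[3]-D[0];print("row ang",np.degrees(np.arctan2(d[1],d[0])))
E
```

```text
flat [0.3758 0.2662] [0.3763 0.2671] 0.0318 0.032
tall [0.4349 0.0803] [0.4355 0.0805] 0.0228 0.023
squat [ 0.4587 -0.0895] [ 0.4599 -0.0904] 0.0251 0.025
drum [ 0.3903 -0.2404] [ 0.3908 -0.2414] 0.0298 0.03
disc [0.6379 0.1137 0.0213] 707 [0.072 0.073 0.011]
disc [0.6441 0.0192 0.0213] 701 [0.072 0.072 0.009]
disc [ 0.6513 -0.0751  0.0213] 703 [0.073 0.072 0.01 ]
disc [ 0.6578 -0.1694  0.0214] 699 [0.073 0.072 0.011]
[0.09465509 0.09458058 0.09461156]
row ang -85.9702956053146
```

Call:
apply_moves(
  targets=[
    [[0.47, 0.88, 0, 5, 1], [0.47, 0.88, 0, 5, 1], [0.47, 0.88, 0, 5, 1], [0.47, 0.88, 0, 5, 1], [0.47, 0.88, 0, 5, 1], [0.47, 0.88, 0, 5, 1], [0.47, 0.88, 0, 5, 1], [0.47, 0.88, 0, 5, 1]],
  ],
)

```text
clock: 0.82
eef_pos: [0.2838, -0.1985, 0.2173]
tool_rot: [0.884, 0.467, 0.0, 0.0]
ft_force: [0.9, -0.2, 0.8]
grip_width: 0.0854
grasp_force: 0.0
```

Call:
apply_moves(
  targets=[
    [[0.47, 0.87, 0, 5, 1], [0.47, 0.87, 0, 5, 1], [0.47, 0.87, 0, 5, 1], [0.47, 0.87, 0, 5, 1], [0.47, 0.87, 0, 5, 1], [0.47, 0.87, 0, 5, 1], [0.48, 0.87, 0, 5, 1], [0.48, 0.88, 0, 3, 1]],
  ],
)

```text
clock: 1.48
eef_pos: [0.4352, 0.0805, 0.2172]
tool_rot: [0.684, 0.73, -0.0, 0.0]
ft_force: [0.2, -0.2, 0.4]
grip_width: 0.0857
grasp_force: 0.0
```

Call:
apply_moves(
  targets=[
    [[0, 0, -0.8, 0, 1], [0, 0, -0.8, 0, 1], [0, 0, -0.8, 0, 1], [0, 0, 0, 0, 1]],
  ],
)

```text
clock: 1.82
eef_pos: [0.4295, 0.078, 0.1155]
tool_rot: [0.685, 0.728, -0.005, -0.004]
ft_force: [-1.6, -0.8, 0.1]
grip_width: 0.0853
grasp_force: 0.0
```

```bash
python3 - <<'E'
from h import *
im,d,P=pts("side"); cv2.imwrite("pics/s1.png",cv2.resize(im[140:300,180:380],(800,640))[:600])
E
```

```text
(no output)
```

View pics/s1.png

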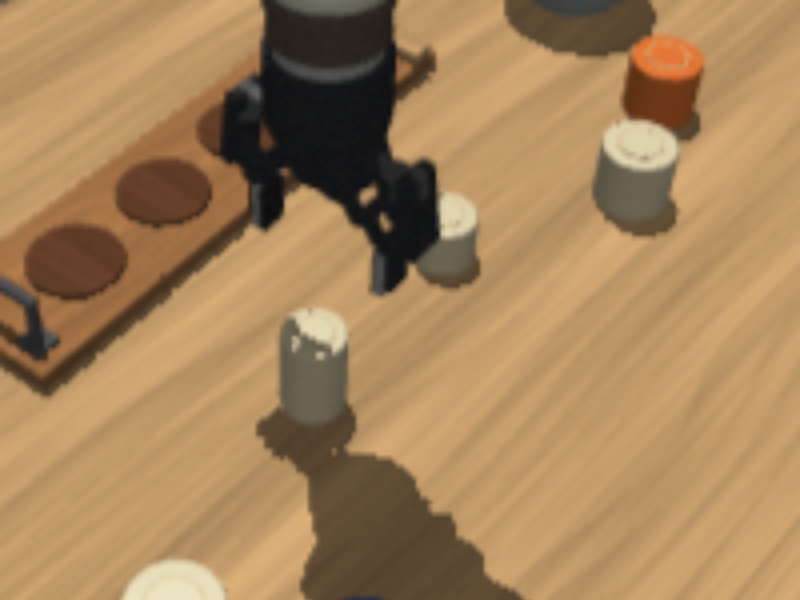

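The tall cheese stands upright at crop (315,365), and the open jaws hang above it and straddle it in the x direction. I'll check how far the pose has settled before going down.

```bash
python3 -c "
from h import *
o=get_obs();print(o['eef_pos'],o['tool_rot'],o['joint_pos'],np.abs(o['joint_vel']).max())"
```

```text
[0.43139161 0.07809593 0.1184628 ] [ 0.68525994  0.72828558 -0.0034972  -0.00258977] [ 1.79088681e-01  2.00032080e-01 -3.17875165e-01  1.06159252e+00
  5.85306641e-06  1.68902757e+00] 0.09612776646165458
```

Call:
apply_moves(
  targets=[
    [[0, 0, -0.6, 0, 1], [0, 0, 0, 0, 1]],
  ],
)

```text
clock: 2.03
eef_pos: [0.434, 0.0781, 0.0965]
tool_rot: [0.686, 0.728, -0.001, -0.001]
ft_force: [0.2, 0.1, -0.8]
grip_width: 0.0856
grasp_force: 0.0
```

Call:
apply_moves(
  targets=[
    [[0.03, 0.06, -0.5, 0, 1], [0, 0, -0.5, 0, 1], [0, 0, -0.35, 0, 1], [0, 0, 0, 0, 1], [0, 0, 0, 0, 1], [0, 0, 0, 0, -1], [0, 0, 0, 0, -1], [0, 0, 0, 0, -1]],
  ],
)

```text
clock: 2.7
eef_pos: [0.4373, 0.0811, 0.0447]
tool_rot: [0.685, 0.728, 0.001, 0.001]
ft_force: [-0.3, 0.9, -0.1]
grip_width: 0.0514
grasp_force: 0.0
```

Call:
apply_moves(
  targets=[
    [[0, 0, 0, 0, -1], [0, 0, 0, 0, -1], [0, 0, 0, 0, -1], [0, 0, 0, 0, -1], [0, 0, 0, 0, -1]],
  ],
)

```text
clock: 3.12
eef_pos: [0.4371, 0.0811, 0.0451]
tool_rot: [0.685, 0.728, 0.001, 0.001]
ft_force: [-2.2, -0.5, 8.9]
grip_width: 0.0422
grasp_force: 59.5
```

Call:
apply_moves(
  targets=[
    [[0, 0, 0.3, 0, -1], [0, 0, 0.6, 0, -1], [0, 0, 0.6, 0, -1], [0, 0, 0.3, 0, -1], [0.3, 0.05, 0, 0, -1], [0.6, 0.1, 0, 0, -1], [0.6, 0.1, 0, 0, -1], [0.6, 0.1, 0, 0, -1]],
  ],
)

```text
clock: 3.78
eef_pos: [0.5209, 0.095, 0.116]
tool_rot: [0.685, 0.728, 0.0, 0.0]
ft_force: [0.2, 0.8, -1.0]
grip_width: 0.0426
grasp_force: 61.3
```

Call:
apply_moves(
  targets=[
    [[0.6, 0.1, 0, 0, -1], [0.6, 0.1, 0, 0, -1], [0.6, 0.1, 0, 0, -1], [0.5, 0.1, 0, 0, -1], [0.4, 0.05, 0, 0, -1], [0.2, 0.02, 0, 0, -1], [0, 0, 0, 0, -1], [0, 0, 0, 0, -1]],
  ],
)

```text
clock: 4.45
eef_pos: [0.6357, 0.1136, 0.1148]
tool_rot: [0.685, 0.728, -0.001, -0.0]
ft_force: [-0.2, 0.2, -1.0]
grip_width: 0.0423
grasp_force: 61.3
```

```bash
python3 - <<'E'
from h import *
im,d,P=pts("side"); cv2.imwrite("pics/s2.png",cv2.resize(im[120:270,130:330],(800,600)))
print(get_obs())
E
```

```text
{'clock': 4.5, 'joint_pos': array([1.76914798e-01, 5.85601809e-01, 2.59159930e-01, 1.24583107e+00,
       5.50096685e-05, 1.68732558e+00]), 'joint_vel': array([ 0.00050317, -0.01488621, -0.01390556, -0.00232622,  0.00025327,
       -0.00087181]), 'tau': array([-2.74979335e-02, -5.27730560e+01,  2.54242605e+01, -7.54263229e-02,
       -1.83800643e-03, -1.03026748e-04]), 'eef_pos': array([0.6352483 , 0.11358994, 0.114972  ]), 'tool_rot': array([ 6.85438062e-01,  7.28130563e-01, -5.76382474e-04, -4.62214597e-04]), 'ft_force': array([-0.82812269, -0.7693922 , -1.04622572]), 'ft_torque': array([-0.00625156,  0.04942198, -0.00124799]), 'grasp_force': 61.286610232548924, 'grip_width': 0.042730511046575645}
```

View pics/s2.png

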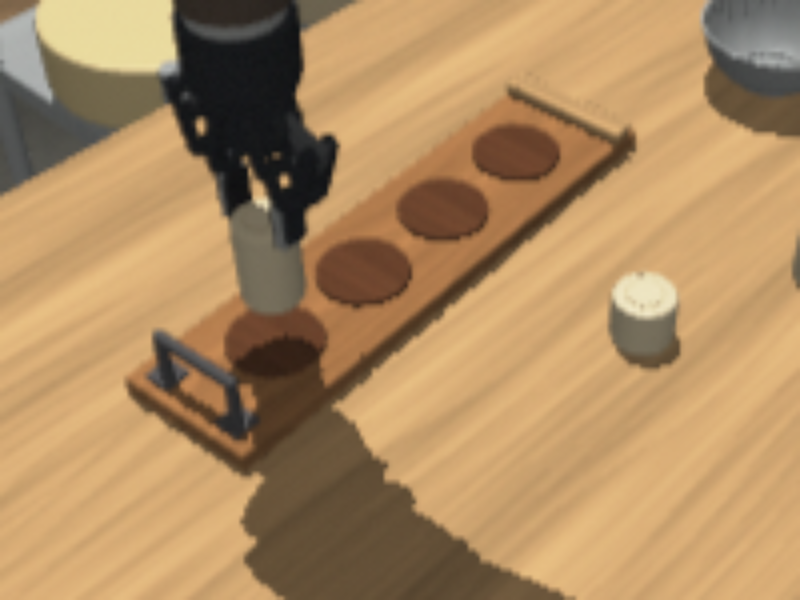

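The held cheese hangs at crop (268,260) above the handle-end disc (275,340). It may be leaning a little, so I'll fit the axis from depth.

```bash
cat >> h.py <<'E'
from scipy.optimize import least_squares
def cyl(xy,zr,r,name="side"):
    """fit axis of a pale cylinder: centre at mean z, slopes dx/dz, dy/dz"""
    im,d,P=pts(name); im=im.astype(int)
    m=(np.hypot(P[...,0]-xy[0],P[...,1]-xy[1])<r+.02)&(P[...,2]>zr[0])&(P[...,2]<zr[1])
    m&=(im[...,2]-im[...,0]<60)&(im.min(-1)>60)
    Q=P[m]; z0=np.mean(zr)
    f=lambda p:(np.hypot(Q[:,0]-p[0]-p[2]*(Q[:,2]-z0),Q[:,1]-p[1]-p[3]*(Q[:,2]-z0))-r)
    s=least_squares(f,[*xy,0,0],loss="soft_l1",f_scale=.002)
    return s.x.round(4),len(Q),np.abs(f(s.x)).mean().round(4),np.percentile(Q[:,2],[1,99]).round(3)
E
python3 - <<'E'
from h import *
print(cyl((.635,.1136),(.04,.085),.023))
print(cyl((.635,.1136),(.028,.12),.023))
print("ref squat",cyl((.46,-.09),(.006,.036),.025))
E
```

```text
(array([0.6342, 0.1126, 0.0141, 0.0801]), 52, np.float64(0.0008), array([0.072, 0.084]))
(array([0.6342, 0.1135, 0.0278, 0.0148]), 211, np.float64(0.0009), array([0.073, 0.119]))
ref squat (array([ 4.605e-01, -8.930e-02,  2.330e-02, -2.000e-04]), 118, np.float64(0.001), array([0.007, 0.036]))
```

Call:
apply_moves(
  targets=[
    [[0.08, 0, -0.3, 0, -1], [0, 0, -0.3, 0, -1], [0, 0, -0.3, 0, -1], [0, 0, -0.15, 0, -1], [0, 0, 0, 0, -1], [0, 0, 0, 0, -1]],
  ],
)

```text
clock: 5.15
eef_pos: [0.6388, 0.1136, 0.0727]
tool_rot: [0.685, 0.728, -0.001, -0.0]
ft_force: [0.8, 0.9, -0.5]
grip_width: 0.0426
grasp_force: 61.3
```

Call:
apply_moves(
  targets=[
    [[0, 0, -0.05, 0, -1], [0, 0, -0.05, 0, -1], [0, 0, -0.03, 0, -1], [0, 0, 0, 0, -1]],
  ],
)

```text
clock: 5.48
eef_pos: [0.6393, 0.1137, 0.0682]
tool_rot: [0.685, 0.728, 0.0, 0.0]
ft_force: [0.3, 0.4, -0.4]
grip_width: 0.0421
grasp_force: 61.3
```

Call:
apply_moves(
  targets=[
    [[-0.02, 0, -0.04, 0, -1], [0, 0, 0, 0, -1], [0, 0, 0, 0, -1]],
  ],
)

```text
clock: 5.73
eef_pos: [0.6391, 0.1138, 0.0673]
tool_rot: [0.685, 0.728, 0.001, 0.001]
ft_force: [0.3, -0.0, 2.2]
grip_width: 0.0426
grasp_force: 61.6
```

Call:
apply_moves(
  targets=[
    [[0, 0, 0, 0, 0.2], [0, 0, 0, 0, 0.6], [0, 0, 0, 0, 1], [0, 0, 0, 0, 1], [0, 0, 0, 0, 1], [0, 0, 0, 0, 1]],
  ],
)

```text
clock: 6.23
eef_pos: [0.6384, 0.1137, 0.0664]
tool_rot: [0.685, 0.728, -0.0, -0.0]
ft_force: [-0.6, -0.6, 0.1]
grip_width: 0.0855
grasp_force: 0.0
```

Call:
apply_moves(
  targets=[
    [[0, 0, 0.5, 0, 1], [0, 0, 0.6, 0, 1], [0, 0, 0.6, 0, 1], [0, 0, 0.6, 0, 1], [-0.3, -0.4, 0.3, 0, 1], [-0.5, -0.7, 0, 0, 1], [-0.5, -0.7, 0, 0, 1], [-0.5, -0.7, 0, 0, 1]],
  ],
)

```text
clock: 6.9
eef_pos: [0.5658, 0.0131, 0.1708]
tool_rot: [0.685, 0.729, 0.0, 0.0]
ft_force: [0.4, -1.0, -0.3]
grip_width: 0.0852
grasp_force: 0.0
```

```bash
python3 - <<'E'
from h import *
print(cyl((.638,.1136),(.03,.085),.023))
o=get_obs();print(o["eef_pos"],o["grip_width"])
E
```

```text
(array([ 0.6383,  0.1141, -0.0033, -0.004 ]), 223, np.float64(0.0009), array([0.032, 0.084]))
[0.56091676 0.00786897 0.17040011] 0.08541800092089914
```

Call:
apply_moves(
  targets=[
    [[-0.53, -0.78, 0, 0, 1], [-0.53, -0.78, 0, 0, 1], [-0.53, -0.78, 0, 0, 1], [-0.53, -0.78, 0, 0, 1], [-0.53, -0.78, 0, 0, 1], [-0.53, -0.78, 0, 0, 1], [-0.53, -0.78, 0, 0, 1], [-0.53, -0.78, 0, 0, 1]],
  ],
)

```text
clock: 7.62
eef_pos: [0.3959, -0.2371, 0.1708]
tool_rot: [0.685, 0.728, 0.0, 0.0]
ft_force: [1.0, -0.4, 0.9]
grip_width: 0.0852
grasp_force: 0.0
```

Call:
apply_moves(
  targets=[
    [[0, 0, -0.4, 0, 1], [0, 0, -0.6, 0, 1], [0, 0, -0.3, 0, 1], [0, 0, 0, 0, 1], [0, 0, 0, 0, 1]],
  ],
)

```text
clock: 8.03
eef_pos: [0.3965, -0.2357, 0.1183]
tool_rot: [0.686, 0.728, -0.0, -0.001]
ft_force: [0.8, 0.9, -0.1]
grip_width: 0.0854
grasp_force: 0.0
```

Call:
apply_moves(
  targets=[
    [[-0.14, -0.13, -0.1, 0, 1], [0, 0, -0.5, 0, 1], [0, 0, -0.6, 0, 1], [0, 0, -0.6, 0, 1], [0, 0, -0.3, 0, 1], [0, 0, 0, 0, 1], [0, 0, 0, 0, 1]],
  ],
)

```text
clock: 8.62
eef_pos: [0.3914, -0.2413, 0.0349]
tool_rot: [0.685, 0.728, -0.0, 0.0]
ft_force: [0.3, -0.1, 1.1]
grip_width: 0.0851
grasp_force: 0.0
```

Call:
apply_moves(
  targets=[
    [[0, 0, 0, 0, -1], [0, 0, 0, 0, -1], [0, 0, 0, 0, -1], [0, 0, 0, 0, -1], [0, 0, 0, 0, -1], [0, 0, 0, 0, -1]],
  ],
)

```text
clock: 9.12
eef_pos: [0.3923, -0.2443, 0.0412]
tool_rot: [0.686, 0.728, -0.002, 0.004]
ft_force: [-9.6, 1.9, 45.5]
grip_width: 0.0125
grasp_force: 22.4
```

```bash
python3 - <<'E'
from h import *
im,d,P=pts("side"); cv2.imwrite("pics/s3.png",cv2.resize(im[120:240,260:420],(800,600)))
im,d,P=pts("top"); cv2.imwrite("pics/t3.png",cv2.resize(im[170:290,300:460],(800,600)))
E
```

```text
(no output)
```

View pics/s3.png

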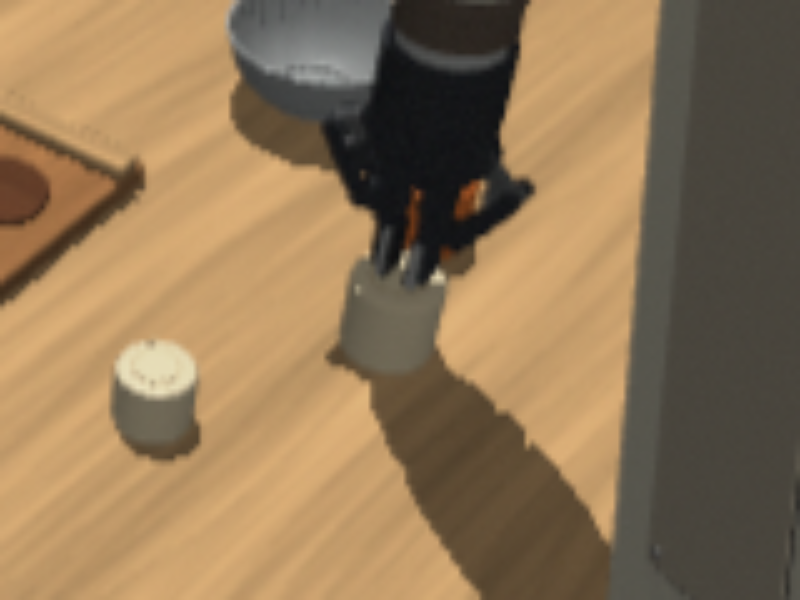

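View pics/t3.png

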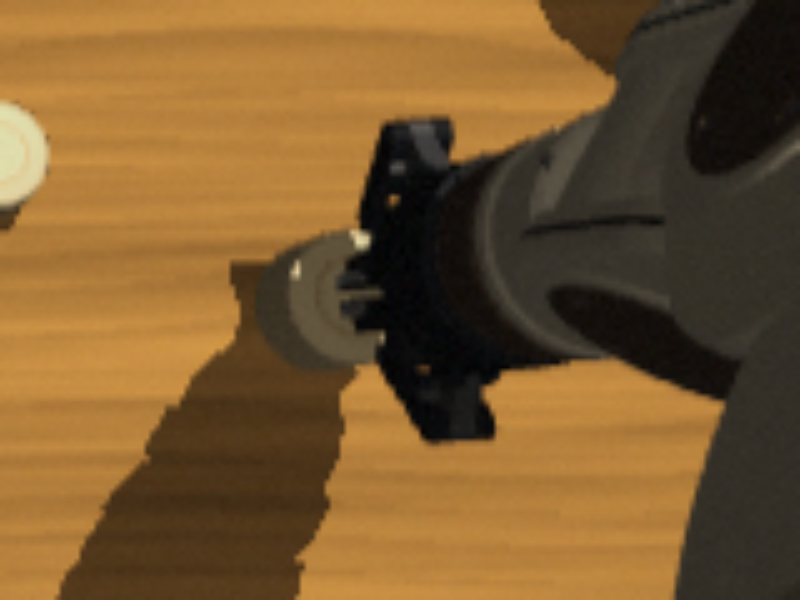

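The jaws have closed to 12 mm at the rim or top of the drum, which is still standing at side crop (393,315). I'll measure where the drum and the fingers are.

```bash
python3 - <<'E'
from h import *
print(cyl((.39,-.23),(.008,.045),.03))
im,d,P=pts("side")
for u,v in[(380,262),(420,275),(385,240),(415,262),(362,300),(395,320)]:
    p=P[120+v//5,260+u//5];print(u,v,p.round(4))
im,d,P=pts("top")
for u,v in[(355,270),(355,320),(330,295),(350,245),(370,290)]:
    p=P[170+v//5,300+u//5];print(u,v,p.round(4))
o=get_obs();print(o["eef_pos"],o["ft_force"])
E
```

```text
(array([ 0.3928, -0.2418, -0.0034, -0.0064]), 173, np.float64(0.0011), array([0.009, 0.044]))
380 262 [ 0.4033 -0.2374  0.0621]
420 275 [ 0.3823 -0.2524  0.0529]
385 240 [ 0.4019 -0.236   0.0796]
415 262 [ 0.3803 -0.2367  0.076 ]
362 300 [ 0.3984 -0.212   0.0489]
395 320 [ 0.3758 -0.2177  0.0427]
355 270 [ 0.4011 -0.2371  0.0746]
355 320 [ 0.3806 -0.2387  0.0654]
330 295 [ 0.392  -0.2316  0.0567]
350 245 [ 0.4137 -0.242   0.056 ]
370 290 [ 0.3912 -0.237   0.0914]
[ 0.39312126 -0.24452846  0.04085724] [-10.54590143   0.62892581  38.10087742]
```

The fingertips are resting on the drum's top (z about 0.056) while the TCP reads 0.041. So the real tips sit about 30 mm higher than the stated geometry. The tall cheese was probably held only near its top for the same reason. I'll lift off, open, and measure the tip height directly.

Call:
apply_moves(
  targets=[
    [[0, 0, 0.3, 0, -1], [0, 0, 0.5, 0, -1], [0, 0, 0.4, 0, 1], [0, 0, 0, 0, 1], [0, 0, 0, 0, 1], [0, 0, 0, 0, 1], [0, 0, 0, 0, 1]],
  ],
)

```text
clock: 9.95
eef_pos: [0.3906, -0.2407, 0.0817]
tool_rot: [0.685, 0.728, -0.0, -0.001]
ft_force: [0.4, 0.2, -0.6]
grip_width: 0.0605
grasp_force: 0.0
```

```bash
python3 - <<'E'
from h import *
print(cyl((.39,-.23),(.008,.045),.03))
im,d,P=pts("side"); o=get_obs();e=o["eef_pos"];print(e,o["grip_width"],o["ft_force"])
m=(im.max(-1)<75)&(np.hypot(P[...,0]-e[0],P[...,1]-e[1])<.08)&(P[...,2]>.04)
Q=P[m]; 
for s in(1,-1):
    q=Q[(s*(Q[:,0]-e[0])>.03)]; q=q[q[:,2].argsort()][:8]; print(q.round(3))
cv2.imwrite("pics/s4.png",cv2.resize(im[90:210,260:420],(800,600)))
E
```

```text
(array([ 3.928e-01, -2.419e-01, -1.140e-02, -2.000e-04]), 174, np.float64(0.001), array([0.009, 0.045]))
[ 0.39056612 -0.24065907  0.08154599] 0.07446282883901809 [0.19654035 0.76179175 0.46552398]
[[ 0.426 -0.233  0.103]
 [ 0.426 -0.238  0.104]
 [ 0.426 -0.243  0.105]
 [ 0.426 -0.249  0.105]
 [ 0.427 -0.239  0.106]
 [ 0.427 -0.249  0.109]
 [ 0.425 -0.23   0.109]
 [ 0.425 -0.24   0.111]]
[[ 0.355 -0.231  0.106]
 [ 0.356 -0.232  0.108]
 [ 0.348 -0.235  0.111]
 [ 0.346 -0.236  0.111]
 [ 0.355 -0.234  0.111]
 [ 0.35  -0.237  0.112]
 [ 0.357 -0.236  0.113]
 [ 0.347 -0.238  0.113]]
```

View pics/s4.png

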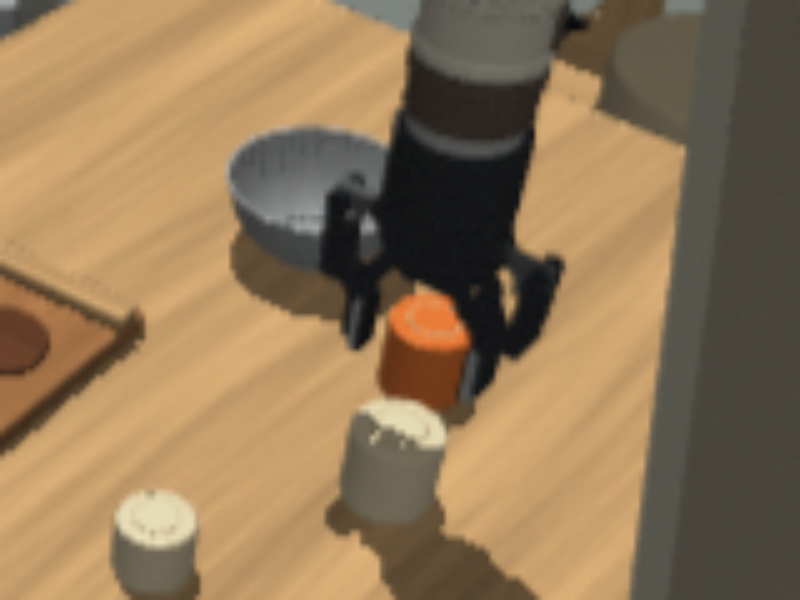

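The drum is still upright at (0.393,-0.242). The open fingertips are at z about 0.103 while the TCP reads 0.0815, so the z reading is about 30 mm low. From here I'll take heights relative to the tips.

Call:
apply_moves(
  targets=[
    [[0.05, -0.03, 0, 0, 1], [0, 0, -0.4, 0, 1], [0, 0, -0.6, 0, 1], [0, 0, -0.6, 0, 1], [0, 0, -0.4, 0, 1], [0, 0, -0.1, 0, 1], [0, 0, 0, 0, 1], [0, 0, 0, 0, 1]],
  ],
)

```text
clock: 10.72
eef_pos: [0.3936, -0.2425, -0.0013]
tool_rot: [0.685, 0.728, -0.0, -0.0]
ft_force: [0.2, -0.5, -0.2]
grip_width: 0.0854
grasp_force: 0.0
```

Call:
apply_moves(
  targets=[
    [[0, 0, 0, 0, -1], [0, 0, 0, 0, -1], [0, 0, 0, 0, -1], [0, 0, 0, 0, -1], [0, 0, 0, 0, -1], [0, 0, 0, 0, -1]],
  ],
)

```text
clock: 11.22
eef_pos: [0.3944, -0.2431, 0.0001]
tool_rot: [0.685, 0.728, 0.0, 0.002]
ft_force: [-0.7, -0.7, 6.1]
grip_width: 0.0586
grasp_force: 64.0
```

Call:
apply_moves(
  targets=[
    [[0, 0, 0.3, 0, -1], [0, 0, 0.6, 0, -1], [0, 0, 0.6, 0, -1], [0, 0, 0.5, 0, -1], [0.24, 0.23, 0, 0, -1], [0.5, 0.53, 0, 0, -1], [0.5, 0.53, 0, 0, -1], [0.5, 0.53, 0, 0, -1]],
  ],
)

```text
clock: 11.88
eef_pos: [0.4636, -0.169, 0.0793]
tool_rot: [0.686, 0.728, 0.0, 0.001]
ft_force: [0.7, -0.4, -1.1]
grip_width: 0.0587
grasp_force: 64.7
```

Call:
apply_moves(
  targets=[
    [[0.5, 0.53, 0, 0, -1], [0.5, 0.53, 0, 0, -1], [0.5, 0.53, 0, 0, -1], [0.5, 0.53, 0, 0, -1], [0.5, 0.53, 0, 0, -1], [0.5, 0.53, 0, 0, -1], [0.5, 0.53, 0, 0, -1], [0.5, 0.53, 0, 0, -1]],
  ],
)

```text
clock: 12.55
eef_pos: [0.6236, 0.0013, 0.0788]
tool_rot: [0.685, 0.728, 0.0, 0.0]
ft_force: [0.4, -0.3, -0.8]
grip_width: 0.0587
grasp_force: 64.7
```

Call:
apply_moves(
  targets=[
    [[0.35, 0.35, 0, 0, -1], [0.15, 0.12, 0, 0, -1], [0, 0, 0, 0, -1], [0, 0, 0, 0, -1], [0, 0, 0, 0, -1]],
  ],
)

```text
clock: 12.97
eef_pos: [0.6417, 0.0178, 0.0784]
tool_rot: [0.686, 0.728, -0.001, -0.0]
ft_force: [-0.5, -0.5, -1.5]
grip_width: 0.0585
grasp_force: 64.7
```

```bash
python3 - <<'E'
from h import *
o=get_obs();e=o["eef_pos"];print(e,o["grip_width"],o["ft_force"])
print(cyl(e[:2],(.07,.12),.03))
E
```

```text
[0.64171591 0.01782297 0.07835691] 0.05853207543388427 [-0.51087953 -0.49834221 -1.46505039]
(array([ 0.6422,  0.0186, -0.0208,  0.0045]), 189, np.float64(0.0016), array([0.079, 0.119]))
```

Call:
apply_moves(
  targets=[
    [[0.05, 0.02, -0.2, 0, -1], [0, 0, -0.4, 0, -1], [0, 0, -0.4, 0, -1], [0, 0, -0.2, 0, -1], [0, 0, -0.05, 0, -1], [0, 0, 0, 0, -1], [0, 0, 0, 0, -1]],
  ],
)

```text
clock: 13.6
eef_pos: [0.6452, 0.0194, 0.029]
tool_rot: [0.686, 0.728, 0.0, 0.0]
ft_force: [0.2, -0.1, -0.8]
grip_width: 0.0588
grasp_force: 64.7
```

Call:
apply_moves(
  targets=[
    [[0, 0, -0.06, 0, -1], [0, 0, -0.04, 0, -1], [0, 0, 0, 0, -1], [0, 0, 0, 0, -1]],
  ],
)

```text
clock: 13.93
eef_pos: [0.645, 0.0197, 0.0248]
tool_rot: [0.685, 0.728, 0.0, 0.0]
ft_force: [-0.1, -1.0, -1.0]
grip_width: 0.0589
grasp_force: 64.7
```

Call:
apply_moves(
  targets=[
    [[-0.02, -0.02, -0.04, 0, -1], [0, 0, -0.02, 0, -1], [0, 0, 0, 0, -1], [0, 0, 0, 0, -1]],
  ],
)

```text
clock: 14.27
eef_pos: [0.644, 0.0189, 0.0222]
tool_rot: [0.685, 0.728, -0.0, 0.0]
ft_force: [-0.7, -0.7, 0.0]
grip_width: 0.0586
grasp_force: 64.8
```

Call:
apply_moves(
  targets=[
    [[0, 0, -0.01, 0, 0.4], [0, 0, 0, 0, 1], [0, 0, 0, 0, 1], [0, 0, 0, 0, 1], [0, 0, 0, 0, 1], [0, 0, 0.3, 0, 1], [0, 0, 0.6, 0, 1], [0, 0, 0.6, 0, 1]],
  ],
)

```text
clock: 14.93
eef_pos: [0.6431, 0.0189, 0.082]
tool_rot: [0.685, 0.728, -0.001, -0.001]
ft_force: [-0.2, -0.7, 0.1]
grip_width: 0.0851
grasp_force: 0.0
```

Call:
apply_moves(
  targets=[
    [[0, 0, 0.6, 0, 1], [-0.3, -0.2, 0.2, 0, 1], [-0.7, -0.41, 0, 0, 1], [-0.7, -0.41, 0, 0, 1], [-0.8, -0.47, 0, 0, 1], [-0.8, -0.47, 0, 0, 1], [-0.8, -0.47, 0, 0, 1], [-0.5, -0.29, 0, 0, 1]],
  ],
)

```text
clock: 15.6
eef_pos: [0.4569, -0.091, 0.1146]
tool_rot: [0.686, 0.728, -0.0, -0.0]
ft_force: [-0.4, 0.3, 0.7]
grip_width: 0.0855
grasp_force: 0.0
```

Call:
apply_moves(
  targets=[
    [[0, 0, -0.5, 0, 1], [0, 0, -0.5, 0, 1], [0, 0, 0, 0, 1], [0, 0, 0, 0, 1]],
  ],
)

```text
clock: 15.93
eef_pos: [0.4595, -0.0899, 0.074]
tool_rot: [0.686, 0.728, -0.0, -0.001]
ft_force: [-0.3, 0.1, 0.1]
grip_width: 0.0855
grasp_force: 0.0
```

```bash
python3 - <<'E'
from h import *
o=get_obs();e=o["eef_pos"];print(e,o["grip_width"],o["ft_force"])
print("drum",cyl((.644,.019),(.03,.07),.03))
print("squat",cyl((.46,-.09),(.006,.036),.025))
E
```

```text
[ 0.45947284 -0.08987205  0.07401617] 0.08553886787294743 [-0.25702234  0.10881922  0.09235934]
drum (array([ 6.446e-01,  2.010e-02, -1.120e-02,  4.000e-04]), 194, np.float64(0.001), array([0.031, 0.07 ]))
squat (array([ 0.4602, -0.0897,  0.0111,  0.0024]), 113, np.float64(0.001), array([0.007, 0.035]))
```

Call:
apply_moves(
  targets=[
    [[0.02, 0, -0.4, 0, 1], [0, 0, -0.6, 0, 1], [0, 0, -0.6, 0, 1], [0, 0, -0.35, 0, 1], [0, 0, -0.1, 0, 1], [0, 0, 0, 0, 1], [0, 0, 0, 0, 1]],
  ],
)

```text
clock: 16.62
eef_pos: [0.4621, -0.09, -0.0072]
tool_rot: [0.685, 0.728, 0.0, 0.001]
ft_force: [-0.1, 1.4, -0.1]
grip_width: 0.0856
grasp_force: 0.0
```

Call:
apply_moves(
  targets=[
    [[0, 0, 0, 0, -1], [0, 0, 0, 0, -1], [0, 0, 0, 0, -1], [0, 0, 0, 0, -1], [0, 0, 0, 0, -1], [0, 0, 0, 0, -1], [0, 0, 0, 0, -1]],
  ],
)

```text
clock: 17.2
eef_pos: [0.4619, -0.0901, -0.0069]
tool_rot: [0.685, 0.728, 0.001, 0.001]
ft_force: [-1.2, 0.9, 6.0]
grip_width: 0.0484
grasp_force: 61.4
```

Call:
apply_moves(
  targets=[
    [[0, 0, 0.3, 0, -1], [0, 0, 0.6, 0, -1], [0, 0, 0.6, 0, -1], [0, 0, 0.5, 0, -1], [0.3, 0.03, 0, 0, -1], [0.6, 0.05, 0, 0, -1], [0.7, 0.06, 0, 0, -1], [0.7, 0.05, 0, 0, -1]],
  ],
)

```text
clock: 17.87
eef_pos: [0.5537, -0.0823, 0.0725]
tool_rot: [0.686, 0.728, 0.0, 0.0]
ft_force: [1.1, -0.4, -0.7]
grip_width: 0.0485
grasp_force: 62.1
```

Call:
apply_moves(
  targets=[
    [[0.7, 0.05, 0, 0, -1], [0.7, 0.05, 0, 0, -1], [0.6, 0.05, 0, 0, -1], [0.35, 0.03, 0, 0, -1], [0.1, 0, 0, 0, -1], [0, 0, 0, 0, -1], [0, 0, 0, 0, -1]],
  ],
)

```text
clock: 18.45
eef_pos: [0.6497, -0.0752, 0.0713]
tool_rot: [0.685, 0.728, -0.001, -0.001]
ft_force: [0.4, -0.1, -1.5]
grip_width: 0.0487
grasp_force: 62.2
```

```bash
python3 - <<'E'
from h import *
o=get_obs();e=o["eef_pos"];print(e,o["grip_width"],o["ft_force"])
print(cyl(e[:2],(.07,.11),.025))
E
```

```text
[ 0.64970283 -0.07515307  0.0713221 ] 0.04868651231714184 [ 0.35518581 -0.1406614  -1.47095428]
(array([ 0.6504, -0.0746,  0.0184,  0.0254]), 115, np.float64(0.0022), array([0.079, 0.109]))
```

Call:
apply_moves(
  targets=[
    [[0, 0, -0.2, 0, -1], [0, 0, -0.4, 0, -1], [0, 0, -0.4, 0, -1], [0, 0, -0.15, 0, -1], [0, 0, -0.05, 0, -1], [0, 0, 0, 0, -1], [0, 0, 0, 0, -1]],
  ],
)

```text
clock: 19.08
eef_pos: [0.6512, -0.0752, 0.0244]
tool_rot: [0.685, 0.728, 0.0, 0.0]
ft_force: [-0.0, -0.0, -1.6]
grip_width: 0.0482
grasp_force: 62.1
```

Call:
apply_moves(
  targets=[
    [[0, 0, -0.06, 0, -1], [0, 0, -0.04, 0, -1], [0, 0, 0, 0, -1], [0, 0, 0, 0, -1]],
  ],
)

```text
clock: 19.42
eef_pos: [0.651, -0.0751, 0.0199]
tool_rot: [0.685, 0.728, 0.0, 0.0]
ft_force: [-0.3, 0.6, -1.4]
grip_width: 0.0486
grasp_force: 62.1
```

Call:
apply_moves(
  targets=[
    [[0, 0, -0.06, 0, -1], [0, 0, -0.05, 0, -1], [0, 0, 0, 0, -1], [0, 0, 0, 0, -1]],
  ],
)

```text
clock: 19.75
eef_pos: [0.6509, -0.0751, 0.0152]
tool_rot: [0.685, 0.728, 0.0, 0.0]
ft_force: [-0.5, -0.9, 0.0]
grip_width: 0.0486
grasp_force: 62.1
```

Call:
apply_moves(
  targets=[
    [[0, 0, -0.01, 0, 0.4], [0, 0, 0, 0, 1], [0, 0, 0, 0, 1], [0, 0, 0, 0, 1], [0, 0, 0, 0, 1], [0, 0, 0.4, 0, 1], [0, 0, 0.7, 0, 1], [0, 0, 0.8, 0, 1]],
  ],
)

```text
clock: 20.42
eef_pos: [0.6489, -0.0749, 0.0893]
tool_rot: [0.685, 0.728, -0.002, -0.002]
ft_force: [0.3, 0.2, 0.1]
grip_width: 0.0853
grasp_force: 0.0
```

Call:
apply_moves(
  targets=[
    [[0, 0, 0.7, 0, 1], [-0.5, 0.2, 0.2, 0, 1], [-0.6, 0.7, 0, 0, 1], [-0.6, 0.75, 0, 0, 1], [-0.6, 0.75, 0, 0, 1], [-0.6, 0.75, 0, 0, 1], [-0.6, 0.75, 0, 0, 1], [-0.6, 0.75, 0, 0, 1]],
  ],
)

```text
clock: 21.08
eef_pos: [0.4856, 0.112, 0.1272]
tool_rot: [0.686, 0.728, 0.0, 0.0]
ft_force: [1.2, 1.9, 0.0]
grip_width: 0.0854
grasp_force: 0.0
```

Call:
apply_moves(
  targets=[
    [[-0.6, 0.75, 0, 0, 1], [-0.6, 0.75, 0, 0, 1], [-0.6, 0.75, 0, 0, 1], [-0.6, 0.75, 0, 0, 1], [-0.3, 0.6, 0, 0, 1], [-0.05, 0.3, -0.4, 0, 1], [0, 0, -0.6, 0, 1], [0, 0, 0, 0, 1]],
  ],
)

```text
clock: 21.75
eef_pos: [0.374, 0.2662, 0.084]
tool_rot: [0.685, 0.729, -0.003, -0.001]
ft_force: [-1.1, -0.6, -0.3]
grip_width: 0.0852
grasp_force: 0.0
```

Call:
apply_moves(
  targets=[
    [[0, 0, 0, 0, 1]],
  ],
)

```text
clock: 21.83
eef_pos: [0.3756, 0.2662, 0.0862]
tool_rot: [0.685, 0.728, -0.002, -0.0]
ft_force: [-0.1, -0.5, 0.3]
grip_width: 0.0855
grasp_force: 0.0
```

```bash
python3 - <<'E'
from h import *
o=get_obs();e=o["eef_pos"];print(e,o["grip_width"],o["ft_force"])
print("squat",cyl((.651,-.075),(.028,.058),.025))
print("flat",cyl((.376,.267),(.006,.025),.032))
E
```

```text
[0.3755908  0.26618846 0.08624347] 0.08545175172460757 [-0.06558434 -0.52452382  0.33273787]
squat (array([ 0.652 , -0.074 ,  0.0231,  0.0145]), 60, np.float64(0.0012), array([0.029, 0.058]))
flat (array([0.3772, 0.2684, 0.0171, 0.004 ]), 116, np.float64(0.0005), array([0.006, 0.025]))
```

Call:
apply_moves(
  targets=[
    [[0.02, 0.04, -0.4, 0, 1], [0, 0, -0.6, 0, 1], [0, 0, -0.6, 0, 1], [0, 0, -0.5, 0, 1], [0, 0, -0.25, 0, 1], [0, 0, -0.15, 0, 1], [0, 0, 0, 0, 1], [0, 0, 0, 0, 1]],
  ],
)

```text
clock: 22.6
eef_pos: [0.3787, 0.2687, -0.0122]
tool_rot: [0.686, 0.728, 0.001, 0.0]
ft_force: [0.0, 0.2, -0.3]
grip_width: 0.0854
grasp_force: 0.0
```

Call:
apply_moves(
  targets=[
    [[0, 0, 0, 0, -1], [0, 0, 0, 0, -1], [0, 0, 0, 0, -1], [0, 0, 0, 0, -1], [0, 0, 0, 0, -1], [0, 0, 0, 0, -1]],
  ],
)

```text
clock: 23.1
eef_pos: [0.3788, 0.2692, -0.0113]
tool_rot: [0.685, 0.728, 0.001, 0.0]
ft_force: [-1.0, -2.1, 5.9]
grip_width: 0.0619
grasp_force: 64.7
```

Call:
apply_moves(
  targets=[
    [[0, 0, 0.3, 0, -1], [0, 0, 0.6, 0, -1], [0, 0, 0.7, 0, -1], [0, 0, 0.7, 0, -1], [0.1, -0.3, 0.5, 0, -1], [0.25, -0.7, 0, 0, -1], [0.3, -0.8, 0, 0, -1], [0.3, -0.8, 0, 0, -1]],
  ],
)

```text
clock: 23.77
eef_pos: [0.4165, 0.1641, 0.1004]
tool_rot: [0.685, 0.729, 0.001, 0.001]
ft_force: [0.5, 0.4, -0.9]
grip_width: 0.0621
grasp_force: 65.9
```

Call:
apply_moves(
  targets=[
    [[0.3, -0.8, 0, 0, -1], [0.3, -0.8, 0, 0, -1], [0.3, -0.8, 0, 0, -1], [0.3, -0.8, 0, 0, -1], [0.3, -0.8, 0, 0, -1], [0.3, -0.8, 0, 0, -1], [0.4, -0.8, 0, 0, -1], [0.5, -0.7, 0, 0, -1]],
  ],
)

```text
clock: 24.43
eef_pos: [0.5234, -0.0897, 0.0996]
tool_rot: [0.686, 0.728, -0.0, 0.0]
ft_force: [0.2, 0.7, -0.9]
grip_width: 0.0621
grasp_force: 65.9
```

Call:
apply_moves(
  targets=[
    [[0.6, -0.6, 0, 0, -1], [0.7, -0.5, 0, 0, -1], [0.7, -0.4, 0, 0, -1], [0.6, -0.3, 0, 0, -1], [0.4, -0.16, 0, 0, -1], [0, 0, 0, 0, -1], [0, 0, 0, 0, -1]],
  ],
)

```text
clock: 25.02
eef_pos: [0.6436, -0.1661, 0.0985]
tool_rot: [0.686, 0.728, -0.0, -0.0]
ft_force: [-0.5, 1.1, -1.7]
grip_width: 0.0616
grasp_force: 65.9
```

```bash
python3 - <<'E'
from h import *
o=get_obs();e=o["eef_pos"];print(e,o["grip_width"],o["ft_force"])
print(cyl(e[:2],(.09,.13),.032))
E
```

```text
[ 0.64362381 -0.16608056  0.09849535] 0.06162395591134506 [-0.4845169   1.11122282 -1.65834639]
(array([ 0.6437, -0.1674,  0.0683,  0.0712]), 88, np.float64(0.0019), array([0.111, 0.13 ]))
```

Call:
apply_moves(
  targets=[
    [[0.31, -0.06, -0.2, 0, -1], [0, 0, -0.5, 0, -1], [0, 0, -0.6, 0, -1], [0, 0, -0.5, 0, -1], [0, 0, -0.15, 0, -1], [0, 0, 0, 0, -1], [0, 0, 0, 0, -1], [0, 0, 0, 0, -1]],
  ],
)

```text
clock: 25.73
eef_pos: [0.6571, -0.1684, 0.0231]
tool_rot: [0.685, 0.728, 0.001, 0.001]
ft_force: [-0.1, -0.9, -1.1]
grip_width: 0.0618
grasp_force: 65.9
```

Call:
apply_moves(
  targets=[
    [[0, 0, -0.1, 0, -1], [0, 0, -0.1, 0, -1], [0, 0, -0.05, 0, -1], [0, 0, 0, 0, -1], [0, 0, 0, 0, -1]],
  ],
)

```text
clock: 26.15
eef_pos: [0.656, -0.1683, 0.0109]
tool_rot: [0.685, 0.728, -0.0, -0.0]
ft_force: [0.0, -1.0, -1.0]
grip_width: 0.0621
grasp_force: 65.9
```

Call:
apply_moves(
  targets=[
    [[0.04, 0, -0.02, 0, -1], [0, 0, 0, 0, -1], [0, 0, 0, 0, -1]],
  ],
)

```text
clock: 26.4
eef_pos: [0.6579, -0.1685, 0.0108]
tool_rot: [0.685, 0.728, 0.0, 0.0]
ft_force: [-1.7, 0.6, 3.6]
grip_width: 0.0619
grasp_force: 66.4
```

Contact with the disc. I'll release, rise and move clear.

Call:
apply_moves(
  targets=[
    [[0, 0, 0, 0, 0.6], [0, 0, 0, 0, 1], [0, 0, 0, 0, 1], [0, 0, 0, 0, 1], [0, 0, 0, 0, 1], [0, 0, 0.4, 0, 1], [0, 0, 0.7, 0, 1], [0, 0, 0.8, 0, 1]],
  ],
)

```text
clock: 27.07
eef_pos: [0.6557, -0.1678, 0.0842]
tool_rot: [0.685, 0.728, -0.001, -0.003]
ft_force: [1.1, -1.1, 0.4]
grip_width: 0.0855
grasp_force: 0.0
```

Call:
apply_moves(
  targets=[
    [[0, 0, 0.8, 0, 1], [-0.5, -0.4, 0.3, 0, 1], [-0.8, -0.5, 0, 0, 1], [-0.8, -0.5, 0, 0, 1], [-0.8, -0.5, 0, 0, 1], [-0.8, -0.5, 0, 0, 1], [-0.8, -0.5, 0, 0, 1], [0, 0, 0, 0, 1]],
  ],
)

```text
clock: 27.73
eef_pos: [0.4718, -0.287, 0.1301]
tool_rot: [0.688, 0.726, -0.002, -0.001]
ft_force: [1.4, 1.3, -0.4]
grip_width: 0.0853
grasp_force: 0.0
```

```bash
python3 - <<'E'
from h import *
print("flat",cyl((.658,-.169),(.026,.048),.032),"squat",cyl((.651,-.075),(.028,.058),.025),"drum",cyl((.644,.019),(.03,.07),.03),"tall",cyl((.638,.1136),(.03,.085),.023))
im,d,P=pts("top"); cv2.imwrite("pics/t5.png",cv2.resize(im[60:210,150:400],(800,480)))
for n,(x,y),z in[("tall",(.638,.1137),.092),("drum",(.644,.019),.077),("squat",(.651,-.075),.064),("flat",(.658,-.169),.052)]:
    Q=P[(np.hypot(P[...,0]-x,P[...,1]-y)<.05)&(abs(P[...,2]-z)<.007)];c,r=cv2.minEnclosingCircle(Q[:,:2].astype(np.float32));print(n,np.round(c,4),round(r,4),Q[:,2].mean().round(4))
E
```

```text
flat (array([ 0.6588, -0.1691, -0.0027,  0.0155]), 99, np.float64(0.0012), array([0.027, 0.048])) squat (array([ 0.6517, -0.0743, -0.0039,  0.0157]), 117, np.float64(0.0011), array([0.028, 0.057])) drum (array([ 0.6448,  0.0202, -0.0012,  0.0017]), 196, np.float64(0.001), array([0.03 , 0.069])) tall (array([0.6381, 0.114 , 0.0109, 0.0009]), 223, np.float64(0.0008), array([0.031, 0.084]))
tall [0.6369 0.1132] 0.0233 0.0912
drum [0.6437 0.0191] 0.0304 0.0763
squat [ 0.6501 -0.0744] 0.0248 0.0634
flat [ 0.6575 -0.1692] 0.0318 0.0514
```

View pics/t5.png

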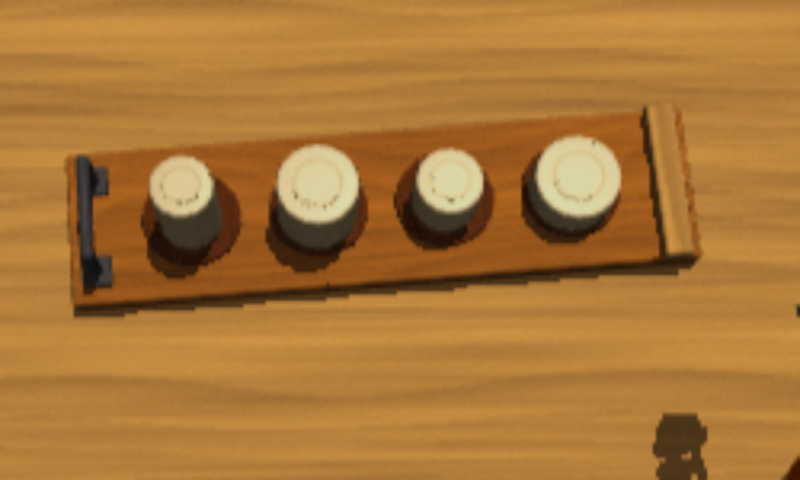

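All four cheeses stand upright on their discs, from tall by the handle at crop (180,185) through (318,190) and (448,190) to flat by the lip at (577,185). Each is within about 1 mm of its disc centre, so I'm handing the job in.

```bash
python3 -c "
from workcell import order
print(order.job_done())"
```

```text
the job is handed in; nothing more can be done
None
```

The job is handed in: all four cheeses stand upright, each measured about 1 mm from its disc centre, tallest at the handle down to lowest at the lip; on the first try at the drum the jaws closed on its top (up to about 45 N at the wrist), but it stayed upright.

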